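# Clip the pull handle onto the tray's eye and draw the tray out

## Task

The pull-out tray under the low plywood shelf has lost its knob and only a steel eye is left on its front. Take the snap hook with the black handle, press its sprung gate against the eye's upright bar until the bar is inside and the gate has snapped shut, then draw the tray out by the hook about ten centimetres, and let go, leaving the hook clipped on. Be gentle with hook and eye (never more than 10 N on the eye), do not touch the tray or its eye with the gripper, and leave the other things where they are.

Things in the scene. Friction and masses are not known exactly. Their poses are not given: they have to be found in the camera images.
- eye: Steel eye on the tray's front, of 6 mm round bar: an upright bar 64 mm tall, an arm at its top and one at its foot running 52 mm back to the tray's front; open at both sides between the arms. Origin: on the upright bar's axis, half-way up, 40 mm above the work surface. x: level, towards the tray (the way it shuts); z up; y left, seen from the robot. Moves with the tray.
- carriage: The whole white plastic tray with runners, 350 wide, 190 deep, rim 76 mm up, under a shelf 420 x 220 x 110 mm. Origin: middle of the bay's front edge, at the surface. It rattles sideways: 0.6 N along y slides tray and eye up to 34 mm in all, till a stop is met; its start within this play varies and the stops are not measured. Only at the stop does the gate begin to give.
- tray (a joint): How far the tray is drawn out, m: 0 shut, growing towards the robot (along -x of the eye), end stop at 0.14. It starts between 0 and 0.012. 2.5 to 4 N draws it; it stays where it is left.
- hook_grip (a point): Snap hook lying flat: centre of its black plastic handle, a block 70 long (x), 20 wide (y), 28 mm tall, this point 14 mm above its underside. x runs from the handle to the steel ring, y to the gate side, z up. The ring of 8 mm bar lies level, its plane 10 mm below this point, spanning x 35 to 116, y -13 to +20 mm from here; clear inside 17 mm wide (y). About 0.12 kg.
- bow (a point): Point inside the ring near its far end (bow), on the ring's mid-line: x = 94, y = 3.5 mm from the handle's centre, in the ring's plane. The bow's bar axis crosses this line at x = 112 mm, so a 6 mm bar seated in the bow stands at x = 105 mm.
- rear (a point): Point inside the ring nearer the handle, x = 68, y = 3.5 mm from the handle's centre. The rigid spine runs along y = -9 mm: a 6 mm bar stands against it at y = -2 mm.
- gate_tip (a point): Free tip of the gate, a 6.4 mm bar along y = 16 mm from its hinge at x = 42 to x = 88 mm (from the handle's centre), sprung shut, turning only inward, to 0.48 rad (rigid stop). At x = 75 mm 2.5 N starts it, 5 N holds it well in. A 6 mm bar pressed in at x = 73 to 76 mm meets it at y = 22 mm.
- nose (a point): Tip of the ring's nose, x = 89, y = 16 mm from the handle's centre; the shut gate's tip lies within 4 mm of it. A bar pressed in at x = 74 to y = 8 mm or deeper clears the nose, near y = 5 mm the gate is at its stop; drawn on towards the bow it lets the gate snap shut behind it.
- thermometer: Bystander: stainless dial thermometer standing on its foot on the shelf, dial 64 mm across, 68 mm tall. Origin under its middle.
- wedge: Bystander: red plastic door wedge on the shelf, 100 x 38 x 26 mm. Origin under its middle.
- bell: Bystander: white ceramic hand bell on the shelf, 64 mm across, 68 mm tall. Origin under its middle.
- case: Bystander: black hard-shell headphone case on the shelf, 120 x 140 x 57 mm. Origin under its middle.
- brush: Bystander: wooden shoe brush on the work surface, bristles down, 120 x 45 x 40 mm. Origin under its middle.
- tin: Bystander: flat steel shoe-polish tin on the work surface, 76 mm across, 24 mm tall. Origin under its middle.
- torch: Bystander: aluminium torch standing on its end, 34 mm across, 110 mm tall. Origin under its middle.
There are look-alikes about, which are no part of the job. Leave any turquoise look-alike of the part that bears hook_grip alone.

How it is judged:
By the outcome, as a careful person would: the job done as asked, in the order asked, and still so for the second after the job is handed in, with the robot touching nothing.
It also fails if it takes over 72 s, if anything falls off the work surface, if the arm or the gripper's body presses on something with over 40 N, if the wrist force passes 120 N, or if a joint passes its speed limit or range.

## Robot

A 6-joint arm with a two-finger parallel gripper is mounted at the origin on the work surface. World frame = base frame: x ahead of the robot, y to its left, z up, the work surface at z = 0. Lengths are in m, angles in rad, forces in N, time in s.
With the tool pointing down it reaches from about 0.25 to 0.85 m from the base axis. Payload 12.5 kg.
Tool frame: the origin (TCP) lies midway between the tips of the shut fingers; the grasp point (between the pads) lies 19 mm behind it; z points along the fingers, y is the direction in which the jaws open and shut (so a half turn about z gives the same grasp; the last joint's range is limited). The gripper opens to 93 mm and grips with 3 to 60 N. Pads are 15 mm wide; open, the fingers measure 128 mm over their backs; the gripper's body (75 mm by 188 mm) begins 65 mm behind the grasp point.
Start: joints at [1.142, 0.351, 1.652, -0, 1.139, -0.085], TCP at [0.185, 0.518, 0.219] pointing down, gripper open.
Joint ranges: [-2.75, 2.75], [-0.79, 2.1], [0.01, 2.65], [-1.57, 4.71], [0.07, 3.14], [-2.87, 2.87]. Speed limits (rad/s): [2.22, 2.22, 2.79, 3.14, 3.14, 3.14].

## Interface

Orientations are given as a 3x3 rotation matrix whose columns are the frame's x, y, z axes.
In Python, from plant import bot gives the robot as it stands.
- The arm moves only by the tool servo_tool, never from a script. Its arguments are lists of equal length, an entry for each row: "twist": the turn, a rotation vector about the tool's x, y, z in degrees, a list of three; "dp": the shift along the tool's x, y, z in m, a list of three; "jaw": the opening, from -1 (shut) to 1 (fully open). In form: {"twist": [[wx, wy, wz], ...], "dp": [[dx, dy, dz], ...], "jaw": [jaw, ...]}. A call has 1 to 20 rows; each row shifts and turns the commanded pose from where the row before left it, along the tool's axes as they then stand; what a row does not reach is not made up. A row lasts 1/12 s, in which the tool goes at most 41.7 mm and 7.16 degrees, less where a joint would pass 70% of its speed; a pose out of reach is approached as far as the arm can. A call with a gripper value outside its range is refused whole. The fingers move at their own pace and stop on an object; "squeeze" is the grip in N (left out, the last holds). Time passes only in rows, so rows that do not move let the fingers close. It gives the time, the measured TCP pose, the force and the opening at its end, in the units of the state.
- bot.read_state(): the state, without advancing time (a new reading comes with each control period).
- bot.camera(name): name is "scene" or "top" or "wrist"; returns (picture, depth): 384x512x3 uint8, red, green, blue; 384x512 float32, m along the optical axis (not along the pixel's ray), 0 where there is no reading.
- bot.camera_model(name): a dict with "vertical_fov" (degrees; the focal length in pixels is half the picture's height over the tangent of half this angle, whatever the lens; pixels are square), "cx", "cy" (the principal point, pixels), "k1" (the pictures are not rectified: a ray, as slopes to the right and down, at radius r is drawn at 1 + k1 r^2 times it, then the intrinsics apply), "rvec" (rotation vector, rad) and "tvec" (3), from world to camera coordinates, as OpenCV has them. Camera axes: x right, y down, z forward; pixel columns grow to the right and rows downward; lengths in m; the calibration is good to about 2 mm. A picture is of the moment at which its call begins: read the wrist's pose just before it. camera_model takes no time and is no camera call; for the wrist camera it gives the pose at the moment of the call.
- bot.sign_off(): hands the job in, once; it reports no verdict.
The state is a dict: "clock": time; "joint_pos": joint angles; "qd": joint speeds; "tau": joint torques, N m; "position": TCP position; "tcp_rot": TCP orientation; "contact_force": force on the tool from outside, world axes, zero at the start; "wrist_torque": the same for the moment, N m; "gripper_width": opening from 0.0 (shut) to 1.0 (fully open).
Only numpy, scipy, OpenCV 4.12 (cv2) and the standard library are available. Lean on these libraries where they do the work, as an engineer would, in place of code of your own. Each camera call takes 0.05 s, during which the arm holds its last target.

## Working session

There is one attempt and no reset: what is moved stays moved. The work goes in short steps, Python scripts to look and compute and a tool call to move; the robot and the scene stay as the last step left them, time stands still between calls to the robot, and variables do not carry over. Pictures are saved under pics/ and viewed, and the job is handed in when it is done.

Besides the shell and the picture viewer there is one more tool, called in YAML: its name, and indented under it one key for each argument. servo_tool: Moves the arm, as the interface text tells. Its arguments: {"type":"object","properties":{"twist":{"type":"array"},"dp":{"type":"array"},"jaw":{"type":"array"},"squeeze":{"type":"number"}},"required":["twist","dp","jaw"]}

```bash
ls; mkdir -p pics; cat > h.py <<'E'
import numpy as np, cv2
from plant import bot
def K(m):
    f=192/np.tan(np.radians(m["vertical_fov"])/2)
    return f
def world(m,u,v,d):
    f=K(m); x=(np.asarray(u,float)-m["cx"])/f; y=(np.asarray(v,float)-m["cy"])/f
    rd=np.hypot(x,y); r=rd.copy() if hasattr(rd,'copy') else rd
    for _ in range(20): r=rd/(1+m["k1"]*r*r)
    s=1/(1+m["k1"]*r*r)
    P=np.stack([x*s*d,y*s*d,d*np.ones_like(x)],-1)
    R=cv2.Rodrigues(np.array(m["rvec"],float))[0]; t=np.array(m["tvec"],float).ravel()
    return (P-t)@R
def proj(m,P):
    R=cv2.Rodrigues(np.array(m["rvec"],float))[0]; t=np.array(m["tvec"],float).ravel()
    c=np.atleast_2d(P)@R.T+t; x=c[:,0]/c[:,2]; y=c[:,1]/c[:,2]; k=1+m["k1"]*(x*x+y*y); f=K(m)
    return np.stack([x*k*f+m["cx"],y*k*f+m["cy"]],-1)
def ray(m,u,v,z):
    a=world(m,u,v,1.0); R=cv2.Rodrigues(np.array(m["rvec"],float))[0]; t=np.array(m["tvec"],float).ravel()
    c=-R.T@t; return c+(a-c)*((z-c[2])/(a-c)[...,2:3] if np.ndim(u) else (z-c[2])/(a-c)[2])
def snap(n):
    m=bot.camera_model(n); p,d=bot.camera(n); W=world(m,*np.meshgrid(np.arange(512),np.arange(384)),d)
    return m,p,d,W
def save(name,p,s=1): cv2.imwrite("pics/"+name,cv2.resize(p[:,:,::-1],None,fx=s,fy=s,interpolation=cv2.INTER_CUBIC))
E
python3 - <<'E'
from h import *
import pickle
for n in("scene","top"):
    m,p,d,W=snap(n); save(n+"0.png",p,1.5); pickle.dump((m,p,d,W),open(n+".pkl","wb")); print(m)
print(bot.read_state())
E
```

```text
pics
{'vertical_fov': 42.850578620068866, 'cx': 257.23354121454196, 'cy': 189.87686514884882, 'k1': -0.004952811368679687, 'rvec': array([ 1.68657844,  2.06799194, -0.66367285]), 'tvec': array([ 0.10311948, -0.38051937,  1.94349768])}
{'vertical_fov': 48.901960489992746, 'cx': 254.24998142978532, 'cy': 188.25972290683976, 'k1': -0.04460890995174186, 'rvec': array([ 2.19732965, -2.15894268,  0.07506941]), 'tvec': array([-0.00576023,  0.57236924,  1.26497794])}
{'clock': 0.1, 'joint_pos': array([ 1.14235790e+00,  3.51167389e-01,  1.65232177e+00, -8.54962445e-06,
        1.13909381e+00, -8.45657230e-02]), 'qd': array([ 0.00097878, -0.0005615 , -0.00156692,  0.00010631, -0.00250068,
       -0.00076551]), 'tau': array([ 1.58190436e-03, -4.98028529e+01, -2.85709512e+01,  6.99324533e-02,
        2.38755665e-02, -3.85848409e-05]), 'position': array([0.18526373, 0.51755007, 0.21817803]), 'tcp_rot': array([[-9.41457295e-01,  3.37132019e-01, -4.04363015e-04],
       [ 3.37132253e-01,  9.41456864e-01, -9.04030226e-04],
       [ 7.59128009e-05, -9.87429665e-04, -9.99999510e-01]]), 'contact_force': array([ 0.27817275, -0.53571182,  0.05743088]), 'wrist_torque': array([ 0.03360868, -0.00103665, -0.01045275]), 'gripper_width': 0.9990467027686953}
```

View pics/scene0.png

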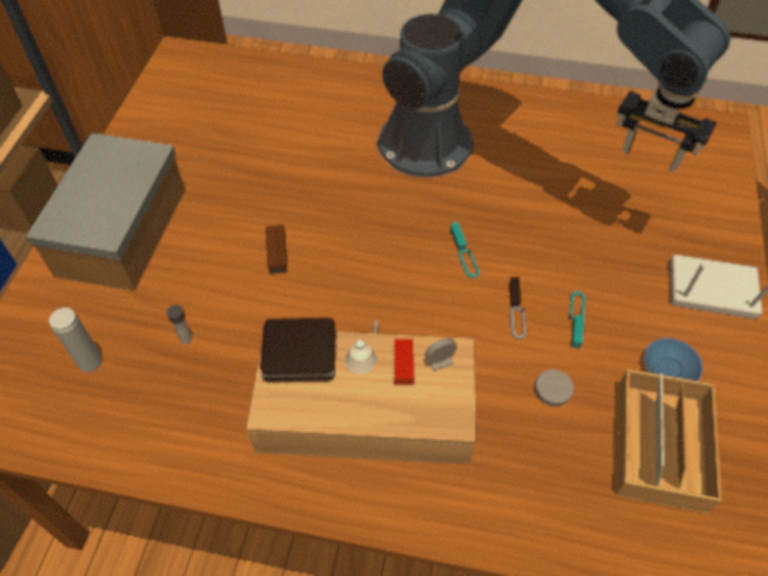

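View pics/top0.png

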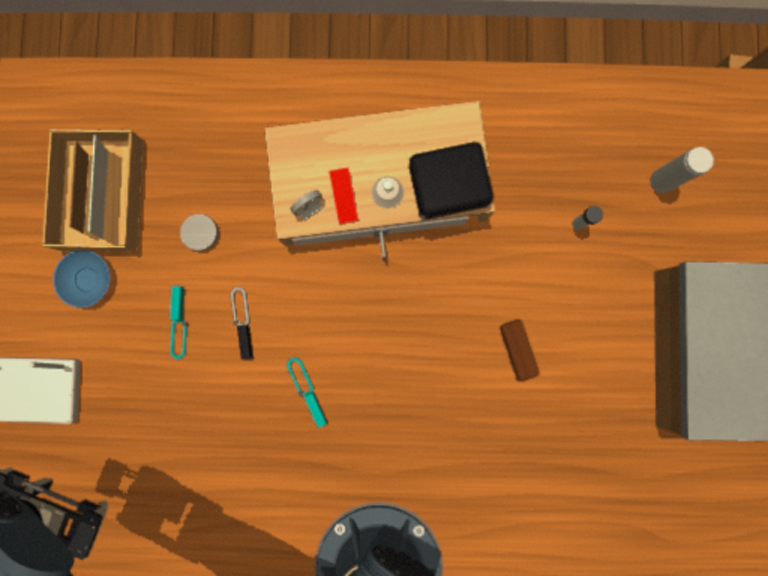

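Candidates: the black-handled hook (top view 245,342, ring at 240,303), and two turquoise look-alikes at (178,320) and (308,395). The black one fits the description. I'll confirm it in an enlarged crop and measure it and the eye.

```bash
python3 - <<'E'
from h import *
import pickle
m,p,d,W=pickle.load(open("top.pkl","rb"))
a=p[185:245,140:200]; b=p[135:185,180:340]
save("hook.png",a,8); save("eye.png",b,5)
# hook mask
hs=p.astype(int).sum(2)
sl=np.s_[185:245,140:190]
Wc=W[sl]; pc=p[sl].astype(int)
h=(Wc[...,2]>0.015)&(pc.max(-1)<70)
print(h.sum(),Wc[h].mean(0),np.median(Wc[h][:,2]))
q=Wc[h][:,:2]; c,sz,ang=cv2.minAreaRect((q*1000).astype(np.float32)); print(c,sz,ang)
r=(pc.max(-1)-pc.min(-1)<40)&(pc.max(-1)>90)
print(r.sum(),Wc[r].mean(0))
# shelf
s=W[60:165,170:335]; t=(s[...,2]>0.100)&(s[...,2]<.116); print(cv2.minAreaRect((s[t][:,:2]*1000).astype(np.float32)))
E
```

```text
148 [0.44777708 0.27865122 0.02774227] 0.028371646864386646
(447.6685791015625, 279.3127136230469) (65.70648956298828, 18.668245315551758) 9.350560188293457
52 [0.51532788 0.29461167 0.00800996]
((784.9423217773438, 13.022720336914062), (222.8098907470703, 421.46923828125), 8.227656364440918)
```

View pics/hook.png

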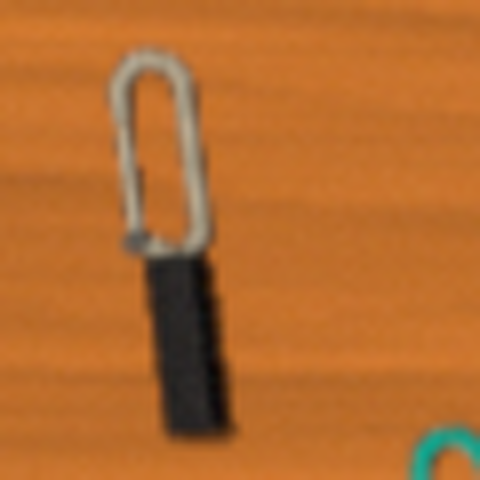

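View pics/eye.png

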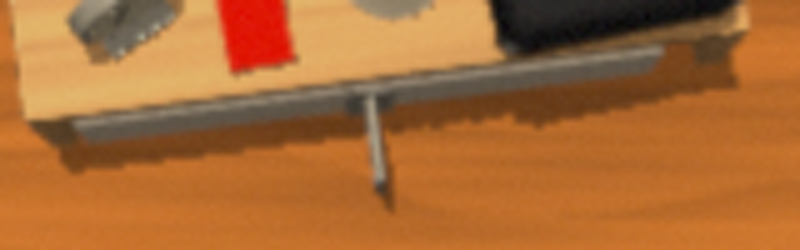

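```bash
cat >> h.py <<'E'
def togo(target,yaw=None):
    s=bot.read_state(); R=np.array(s["tcp_rot"]); 
    dp=R.T@(np.array(target)-s["position"]); print("pos",s["position"].round(4),"t",round(s["clock"],2),"F",s["contact_force"].round(2),"w",round(s["gripper_width"],3),"dp tool mm",(dp*1000).round(1))
    if yaw is not None:
        y=np.radians(yaw); Rt=np.array([[np.cos(y),np.sin(y),0],[np.sin(y),-np.cos(y),0],[0,0,-1]])
        print("twist deg (tool)",np.degrees(cv2.Rodrigues(R.T@Rt)[0].ravel()).round(2))
E
python3 -c "
from h import *
togo([.45,.28,.2],189.5)"
```

```text
pos [0.1853 0.5176 0.2182] t 0.1 F [ 0.28 -0.54  0.06] w 0.999 dp tool mm [-329.3 -134.4   18.3]
twist deg (tool) [-5.00e-02 -2.00e-02 -2.92e+01]
```

servo_tool:
  twist:
    - [0, 0, 0]
    - [0, 0, 0]
    - [0, 0, 0]
    - [0, 0, 0]
    - [0, 0, 0]
    - [0, 0, 0]
    - [0, 0, 0]
    - [0, 0, 0]
    - [0, 0, 0]
    - [0, 0, 0]
    - [0, 0, 0]
    - [0, 0, -5.84]
    - [0, 0, -5.84]
    - [0, 0, -5.84]
    - [0, 0, -5.84]
    - [0, 0, -5.84]
    - [0, 0, 0]
    - [0, 0, 0]
  dp:
    - [-0.03, -0.0122, 0.0017]
    - [-0.03, -0.0122, 0.0017]
    - [-0.03, -0.0122, 0.0017]
    - [-0.03, -0.0122, 0.0017]
    - [-0.03, -0.0122, 0.0017]
    - [-0.03, -0.0122, 0.0017]
    - [-0.03, -0.0122, 0.0017]
    - [-0.03, -0.0122, 0.0017]
    - [-0.03, -0.0122, 0.0017]
    - [-0.03, -0.0122, 0.0017]
    - [-0.03, -0.0122, 0.0017]
    - [0, 0, 0]
    - [0, 0, 0]
    - [0, 0, 0]
    - [0, 0, 0]
    - [0, 0, 0]
    - [0, 0, 0]
    - [0, 0, 0]
  jaw: [0, 0, 0, 0, 0, 0, 0, 0, 0, 0, 0, 0, 0, 0, 0, 0, 0, 0]

```text
clock: 1.6
position: [0.4507, 0.2802, 0.1997]
tcp_rot: [[-0.987, -0.162, -0.0], [-0.162, 0.987, -0.0], [0.0, -0.0, -1.0]]
contact_force: [-0.1, 0.4, 0.2]
gripper_width: 0.498
```

```bash
python3 - <<'E'
from h import *
togo([.45,.28,.2],189.5)
m,p,d,W=snap("wrist"); save("w1.png",p,1.5)
import pickle; pickle.dump((m,p,d,W),open("w1.pkl","wb")); print(proj(m,[[.448,.279,.028],[.5153,.2946,.004]]))
E
```

```text
pos [0.4507 0.2802 0.1997] t 1.6 F [-0.09  0.38  0.2 ] w 0.498 dp tool mm [ 0.7 -0.1 -0.3]
twist deg (tool) [-0.01 -0.03 -0.18]
[[257.44925727 175.85192805]
 [260.9244049  223.83085275]]
```

View pics/w1.png

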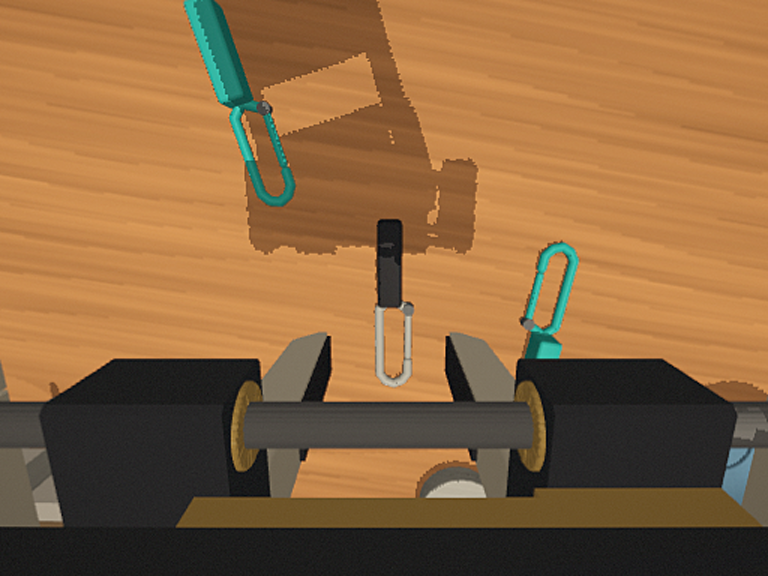

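```bash
python3 - <<'E'
from h import *
import pickle
m,p,d,W=pickle.load(open("w1.pkl","rb"))
R=cv2.Rodrigues(np.array(m["rvec"]))[0]; print("cam",-R.T@np.array(m["tvec"]).ravel())
sl=np.s_[140:270,240:290]; Wc=W[sl]; pc=p[sl].astype(int)
h=(pc.max(-1)<75)&(abs(Wc[...,2]-.028)<.004)
print(h.sum(),np.median(Wc[h][:,2]),cv2.minAreaRect((Wc[h][:,:2]*1000).astype(np.float32)))
for nm,mask in(("handle",h),("ring",(Wc[...,2]<.014)&(Wc[...,2]>.003)&(pc.max(-1)-pc.min(-1)<55)&(pc.max(-1)>110)&(np.arange(140,270)[:,None]>200))):
    q=Wc[mask]; print(nm,mask.sum(),q.mean(0),cv2.minAreaRect((q[:,:2]*1000).astype(np.float32)))
save("w1c.png",p[135:265,230:300],6)
E
```

```text
cam [0.38494148 0.26967716 0.36624101]
910 0.028299528460201957 ((448.6787414550781, 281.0722351074219), (67.75591278076172, 18.877473831176758), 9.72821044921875)
handle 910 [0.44760095 0.2812669  0.02825151] ((448.6787414550781, 281.0722351074219), (67.75591278076172, 18.877473831176758), 9.72821044921875)
ring 610 [0.52415082 0.29631705 0.00768379] ((522.1774291992188, 297.4109802246094), (78.41796875, 32.24270248413086), 8.946186065673828)
```

View pics/w1c.png

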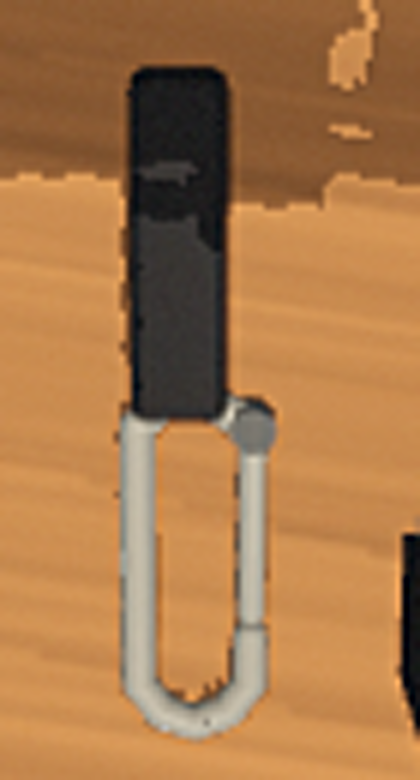

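```bash
python3 -c "
from h import *
togo([.4664,.2840,.006],189.6)"
```

```text
pos [0.4507 0.2802 0.1998] t 1.65 F [ 0.98 -0.2  -0.42] w 0.501 dp tool mm [-16.2   1.2 193.8]
twist deg (tool) [-0.   -0.02 -0.3 ]
```

servo_tool:
  twist:
    - [0, 0, -0.3]
    - [0, 0, 0]
    - [0, 0, 0]
    - [0, 0, 0]
    - [0, 0, 0]
    - [0, 0, 0]
    - [0, 0, 0]
    - [0, 0, 0]
    - [0, 0, 0]
    - [0, 0, 0]
    - [0, 0, 0]
    - [0, 0, 0]
    - [0, 0, 0]
    - [0, 0, 0]
    - [0, 0, 0]
    - [0, 0, 0]
    - [0, 0, 0]
  dp:
    - [-0.0162, 0.0012, 0.02]
    - [0, 0, 0.03]
    - [0, 0, 0.03]
    - [0, 0, 0.03]
    - [0, 0, 0.03]
    - [0, 0, 0.02]
    - [0, 0, 0.015]
    - [0, 0, 0.012]
    - [0, 0, 0.0068]
    - [0, 0, 0]
    - [0, 0, 0]
    - [0, 0, 0]
    - [0, 0, 0]
    - [0, 0, 0]
    - [0, 0, 0]
    - [0, 0, 0]
    - [0, 0, 0]
  jaw: [0, 0, 0, 0, 0, 0, 0, 0, 0, 0, 0, -1, -1, -1, -1, -1, -1]
  squeeze: 45

```text
clock: 3.07
position: [0.4668, 0.2842, 0.0065]
tcp_rot: [[-0.985, -0.17, 0.0], [-0.17, 0.985, 0.0], [-0.0, 0.0, -1.0]]
contact_force: [-0.6, -0.3, 4.8]
gripper_width: 0.211
```

servo_tool:
  twist:
    - [0, 0, 0]
    - [0, 0, 0]
    - [0, 0, 0]
    - [0, 0, 0]
    - [0, 0, 0]
    - [0, 0, 0]
  dp:
    - [0, 0, 0]
    - [0, 0, 0]
    - [0, 0, 0]
    - [0, 0, 0]
    - [0, 0, 0]
    - [0, 0, 0]
  jaw: [-1, -1, -1, -1, -1, -1]

```text
clock: 3.57
position: [0.4667, 0.2842, 0.0065]
tcp_rot: [[-0.985, -0.17, 0.0], [-0.17, 0.985, 0.0], [-0.0, 0.0, -1.0]]
contact_force: [-1.1, -0.9, 5.5]
gripper_width: 0.212
```

```bash
python3 - <<'E'
from h import *
import pickle
m,p,d,W=pickle.load(open("top.pkl","rb"))
for u,v in((256.4,172.6),(254.5,155)): print(ray(m,u,v,.075), W[int(v),int(u)])
print(W[150:175,256].round(3))
m,p,d,W=pickle.load(open("scene.pkl","rb"))
save("sc_eye.png",p[200:235,230:275],12)
E
```

```text
[ 0.61443095 -0.00161602  0.075     ] [ 6.18393680e-01 -3.10660034e-04  5.59187805e-02]
[0.66640022 0.00488158 0.075     ] [0.66661057 0.00636812 0.07350172]
[[ 6.760e-01  1.000e-03  1.070e-01]
 [ 6.780e-01  1.000e-03  7.600e-02]
 [ 6.750e-01  1.000e-03  8.000e-02]
 [ 6.720e-01  1.000e-03  7.800e-02]
 [ 6.710e-01  1.000e-03  6.500e-02]
 [ 6.700e-01  1.000e-03  5.000e-02]
 [ 6.710e-01  1.000e-03  2.400e-02]
 [ 6.710e-01  1.000e-03  4.000e-03]
 [ 6.690e-01  1.000e-03  2.000e-03]
 [ 6.650e-01  1.000e-03  2.000e-03]
 [ 6.630e-01  1.000e-03 -0.000e+00]
 [ 6.590e-01  1.000e-03 -1.000e-03]
 [ 6.570e-01  1.000e-03 -4.000e-03]
 [ 6.530e-01  0.000e+00 -1.000e-03]
 [ 6.500e-01  0.000e+00  1.000e-03]
 [ 6.370e-01 -0.000e+00  7.500e-02]
 [ 6.340e-01 -0.000e+00  7.800e-02]
 [ 6.310e-01 -0.000e+00  7.100e-02]
 [ 4.730e-01 -7.000e-03  1.305e+00]
 [ 6.250e-01 -0.000e+00  7.100e-02]
 [ 6.220e-01 -0.000e+00  7.400e-02]
 [ 6.200e-01 -0.000e+00  7.200e-02]
 [ 6.180e-01 -0.000e+00  5.600e-02]
 [ 6.190e-01 -0.000e+00  2.400e-02]
 [ 6.190e-01 -0.000e+00  0.000e+00]]
```

View pics/sc_eye.png

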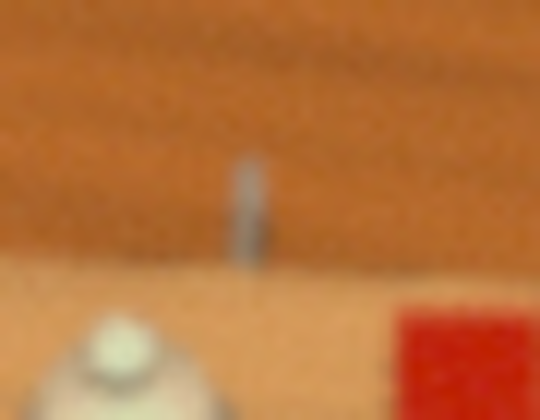

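```bash
python3 -c "
from h import *
togo([.58,.11,.26],188.2)"
```

```text
pos [0.4667 0.2842 0.0065] t 3.57 F [-1.1  -0.88  5.46] w 0.212 dp tool mm [ -82.  -190.9 -253.5]
twist deg (tool) [0.01 0.02 1.6 ]
```

servo_tool:
  twist:
    - [0, 0, 0]
    - [0, 0, 0]
    - [0, 0, 0]
    - [0, 0, 0]
    - [0, 0, 0]
    - [0, 0, 0]
    - [0, 0, 0]
    - [0, 0, 0]
    - [0, 0, 0]
    - [0, 0, 0]
    - [0, 0, 0]
    - [0, 0, 0]
    - [0, 0, 0]
    - [0, 0, 0]
    - [0, 0, 0]
    - [0, 0, 0.8]
    - [0, 0, 0.8]
    - [0, 0, 0]
    - [0, 0, 0]
  dp:
    - [0, 0, -0.01]
    - [0, 0, -0.02]
    - [0, 0, -0.03]
    - [0, 0, -0.035]
    - [0, 0, -0.035]
    - [0, 0, -0.035]
    - [0, 0, -0.035]
    - [0, 0, -0.035]
    - [0, 0, -0.0185]
    - [-0.012, -0.027, 0]
    - [-0.012, -0.027, 0]
    - [-0.012, -0.027, 0]
    - [-0.012, -0.027, 0]
    - [-0.012, -0.027, 0]
    - [-0.012, -0.027, 0]
    - [-0.01, -0.0289, 0]
    - [0, 0, 0]
    - [0, 0, 0]
    - [0, 0, 0]
  jaw: [-1, -1, -1, -1, -1, -1, -1, -1, -1, -1, -1, -1, -1, -1, -1, -1, -1, -1, -1]

```text
clock: 5.15
position: [0.5794, 0.1102, 0.2597]
tcp_rot: [[-0.99, -0.143, -0.001], [-0.143, 0.99, 0.0], [0.001, 0.0, -1.0]]
contact_force: [-0.3, 0.7, -1.6]
gripper_width: 0.21
```

```bash
python3 - <<'E'
from h import *
togo([.6,.11,.26],188.2)
m,p,d,W=snap("wrist"); save("w2.png",p,1.5)
import pickle; pickle.dump((m,p,d,W),open("w2.pkl","wb"))
E
```

```text
pos [0.5794 0.1102 0.2597] t 5.15 F [-0.27  0.7  -1.55] w 0.21 dp tool mm [-20.3  -3.2  -0.3]
twist deg (tool) [ 0.01 -0.03  0.01]
```

View pics/w2.png

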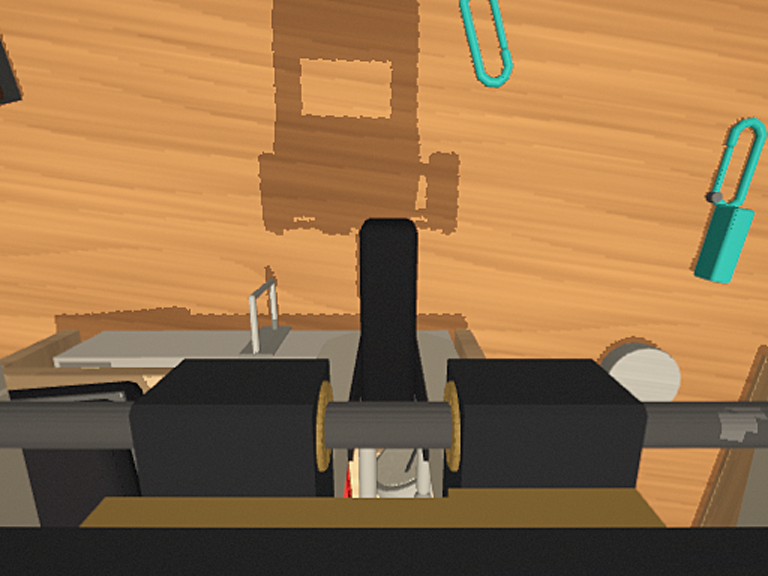

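```bash
python3 - <<'E'
from h import *
import pickle
m,p,d,W=pickle.load(open("w2.pkl","rb"))
save("w2e.png",p[175:245,150:210],9); save("w2h.png",p[140:250,225:295],6)
print("tray rim yaw etc")
print(W[190:222,181].round(3)[::2])
E
```

```text
tray rim yaw etc
[[0.628 0.003 0.011]
 [0.631 0.003 0.01 ]
 [0.634 0.003 0.012]
 [0.637 0.004 0.012]
 [0.64  0.004 0.012]
 [0.643 0.004 0.012]
 [0.646 0.004 0.012]
 [0.649 0.005 0.012]
 [0.652 0.005 0.012]
 [0.656 0.005 0.011]
 [0.66  0.005 0.009]
 [0.662 0.005 0.01 ]
 [0.665 0.006 0.011]
 [0.668 0.006 0.011]
 [0.672 0.006 0.01 ]
 [0.673 0.008 0.016]]
```

View pics/w2e.png

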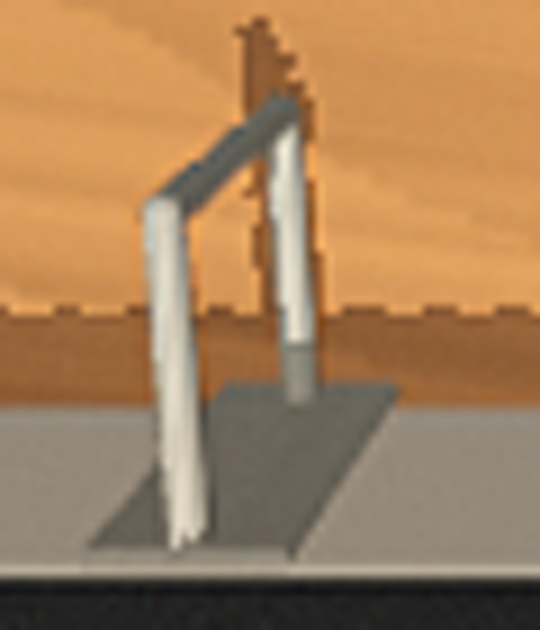

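View pics/w2h.png

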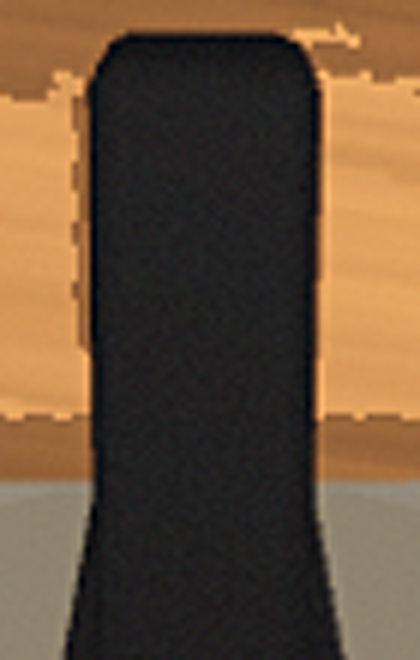

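```bash
python3 - <<'E'
from h import *
import pickle
m,p,d,W=pickle.load(open("w2.pkl","rb"))
f=lambda u,v,z:ray(m,u/9+150-.45,v/9+175-.45,z)
print("bot",f(287,108,.008),"top",f(165,205,.072))
print("armends bot",f(300,385,.008),"top",f(185,540,.072))
g=lambda u,v,z:ray(m,u/6+225-.42,v/6+140-.42,z)
s=[0.5794,.1102,.2597]; R=np.array([[-.99,-.143,0],[-.143,.99,0],[0,0,-1]])
# handle top z: grasped with TCP z .0065 handle top .028 -> .2597+.0215
zt=.2597+.0215
for u,v in((205,38),(90,200),(318,200),(92,400),(316,400)): print((R.T@(g(u,v,zt)-s)*1000).round(1))
print(W[190,225+30],W[200,260])
E
```

```text
bot [0.62352793 0.00233398 0.008     ] top [0.62307444 0.0015697  0.072     ]
armends bot [0.67104974 0.00824907 0.008     ] top [0.6729904  0.00779569 0.072     ]
[ 54.3   0.6 -21.5]
[ 40.8  -9.1 -21.5]
[ 40.8  10.1 -21.5]
[ 23.2  -9.2 -21.5]
[ 23.2  10.2 -21.5]
[0.54777435 0.10428875 0.28239129] [0.55258588 0.10756425 0.28258574]
```

```bash
python3 -c "
from h import *
togo([.524,-.047,.26],188);togo([.524,-.047,.0325],188)"
```

```text
pos [0.5793 0.1106 0.2598] t 5.2 F [ 0.19 -0.09 -0.65] w 0.213 dp tool mm [  77.4 -148.1   -0.2]
twist deg (tool) [ 0.01 -0.02  0.26]
pos [0.5793 0.1106 0.2598] t 5.2 F [ 0.19 -0.09 -0.65] w 0.213 dp tool mm [  77.3 -148.1  227.3]
twist deg (tool) [ 0.01 -0.02  0.26]
```

servo_tool:
  twist:
    - [0, 0, 0]
    - [0, 0, 0]
    - [0, 0, 0]
    - [0, 0, 0]
    - [0, 0, 0]
    - [0, 0, 0]
    - [0, 0, 0.26]
    - [0, 0, 0]
    - [0, 0, 0]
    - [0, 0, 0]
    - [0, 0, 0]
    - [0, 0, 0]
    - [0, 0, 0]
    - [0, 0, 0]
    - [0, 0, 0]
    - [0, 0, 0]
    - [0, 0, 0]
    - [0, 0, 0]
  dp:
    - [0.01, -0.02, 0]
    - [0.0135, -0.0256, 0]
    - [0.0135, -0.0256, 0]
    - [0.0135, -0.0256, 0]
    - [0.0135, -0.0256, 0]
    - [0.0134, -0.0257, 0]
    - [0, 0, 0.02]
    - [0, 0, 0.03]
    - [0, 0, 0.03]
    - [0, 0, 0.03]
    - [0, 0, 0.03]
    - [0, 0, 0.03]
    - [0, 0, 0.025]
    - [0, 0, 0.02]
    - [0, 0, 0.0123]
    - [0, 0, 0]
    - [0, 0, 0]
    - [0, 0, 0]
  jaw: [-1, -1, -1, -1, -1, -1, -1, -1, -1, -1, -1, -1, -1, -1, -1, -1, -1, -1]

```text
clock: 6.7
position: [0.525, -0.0472, 0.0334]
tcp_rot: [[-0.99, -0.139, 0.001], [-0.139, 0.99, -0.0], [-0.001, -0.0, -1.0]]
contact_force: [0.8, 0.4, -0.4]
gripper_width: 0.213
```

```bash
python3 - <<'E'
from h import *
togo([.5735,-.0399,.0325],188)
m,p,d,W=snap("wrist"); save("w3.png",p,1.5)
import pickle; pickle.dump((m,p,d,W),open("w3.pkl","wb"))
m,p,d,W=snap("top"); save("t3.png",p[110:220,180:320],5); pickle.dump((m,p,d,W),open("t3.pkl","wb"))
E
```

```text
pos [ 0.525  -0.0472  0.0334] t 6.7 F [ 0.84  0.44 -0.45] w 0.213 dp tool mm [-49.1   0.5   1. ]
twist deg (tool) [-0.02  0.07 -0.  ]
```

View pics/w3.png

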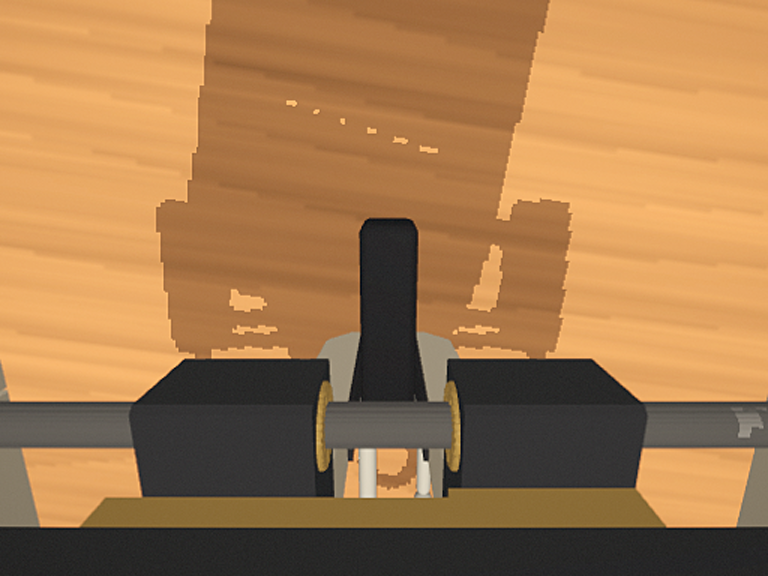

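View pics/t3.png

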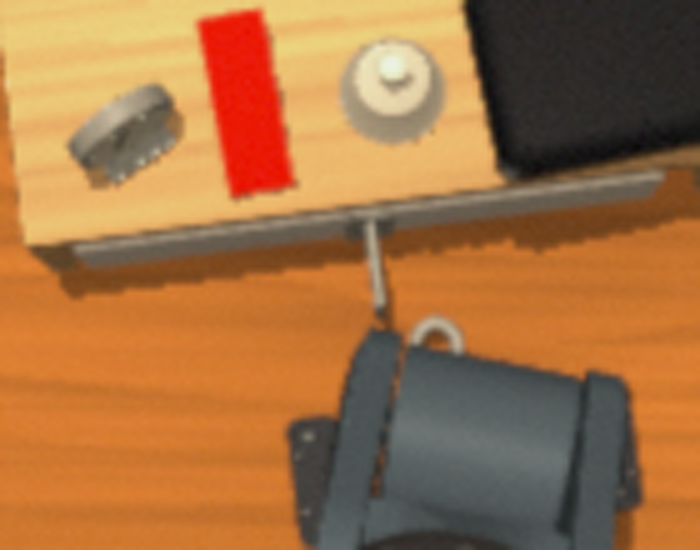

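```bash
python3 - <<'E'
from h import *
import pickle
m,p,d,W=pickle.load(open("t3.pkl","rb"))
s=np.array([.525,-.0472,.0334]); R=np.array([[-.99,-.139,0],[-.139,.99,0],[0,0,-1]])
def hk(x,y,z=0): return s+R@np.array([.0193-x,y+.0005,.0025])
P=[hk(.112,.0035),[.6233,.002,.008],[.6233,.002,.072],[.6233,.002,.034]]
print((proj(m,P)+.4-[180,110])*5)
E
```

```text
[[431.56881481 321.16253646]
 [378.6587831  312.99423081]
 [378.1262147  300.48329388]
 [378.44883514 308.06211863]]
```

servo_tool:
  twist:
    - [0, 0, 0]
    - [0, 0, 0]
    - [0, 0, 0]
    - [0, 0, 0]
    - [0, 0, 0]
  dp:
    - [-0.015, 0, 0.001]
    - [-0.015, 0, 0]
    - [-0.012, 0, 0]
    - [-0.007, 0, 0]
    - [0, 0, 0]
  jaw: [-1, -1, -1, -1, -1]

```text
clock: 7.22
position: [0.5742, -0.0408, 0.032]
tcp_rot: [[-0.99, -0.139, 0.002], [-0.139, 0.99, -0.0], [-0.002, -0.001, -1.0]]
contact_force: [0.2, 0.1, -0.7]
gripper_width: 0.212
```

```bash
python3 - <<'E'
from h import *
togo([.5735,-.0399,.0325],188)
import pickle
m,p,d,W=snap("top"); save("t4.png",p[130:200,220:300],9); pickle.dump((m,p,d,W),open("t4.pkl","wb"))
S=bot.read_state(); s=S["position"]; R=S["tcp_rot"]
def hk(x,y,z=0): return s+R@np.array([.0193-x,y+.0005,.0025])
P=[hk(.112,.0035),hk(.089,.016),[.6233,.002,.008],[.6233,.002,.072],[.6233,.002,.03]]
print((proj(m,P)+.45-[220,130])*9)
print([x["contact_force"] for x in [S]])
E
```

```text
pos [ 0.5742 -0.0408  0.032 ] t 7.22 F [ 0.23  0.13 -0.68] w 0.212 dp tool mm [ 0.6  1.  -0.5]
twist deg (tool) [-0.03  0.11 -0.03]
[[400.7459675  257.27422056]
 [372.39496884 328.65615081]
 [322.03580958 383.83961546]
 [321.07718646 361.31992898]
 [321.71703653 376.35096461]]
[array([-0.09553612, -0.2990758 , -1.20528484])]
```

View pics/t4.png

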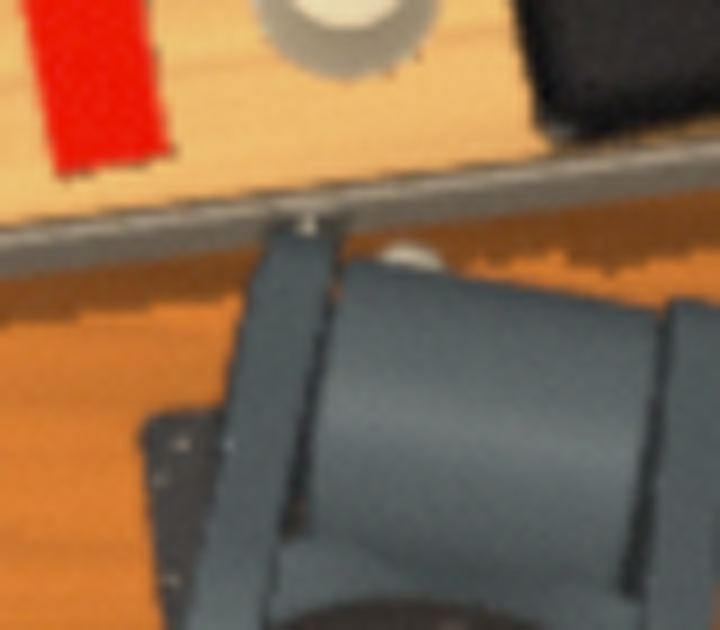

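servo_tool:
  twist:
    - [0, 0, 0]
    - [0, 0, 0]
    - [0, 0, 0]
    - [0, 0, 0]
    - [0, 0, 0]
    - [0, 0, 0]
  dp:
    - [0, 0.003, 0]
    - [0, 0.003, 0]
    - [0, 0.003, 0]
    - [0, 0.003, 0]
    - [0, 0, 0]
    - [0, 0, 0]
  jaw: [-1, -1, -1, -1, -1, -1]

```text
clock: 7.77
position: [0.5711, -0.0288, 0.0314]
tcp_rot: [[-0.99, -0.139, -0.0], [-0.139, 0.99, 0.0], [0.0, 0.0, -1.0]]
contact_force: [-0.2, 0.4, -1.7]
gripper_width: 0.209
```

```bash
python3 - <<'E'
from h import *
togo([.5735,-.0399,.0325],188)
m,p,d,W=snap("scene"); save("s5.png",p[185:250,200:300],8)
m,p,d,W=snap("wrist"); save("w5.png",p,1.5)
E
```

```text
pos [ 0.5711 -0.0288  0.0314] t 7.77 F [-0.2   0.39 -1.67] w 0.209 dp tool mm [ -0.8 -11.3  -1.1]
twist deg (tool) [ 0.   -0.   -0.04]
```

View pics/s5.png

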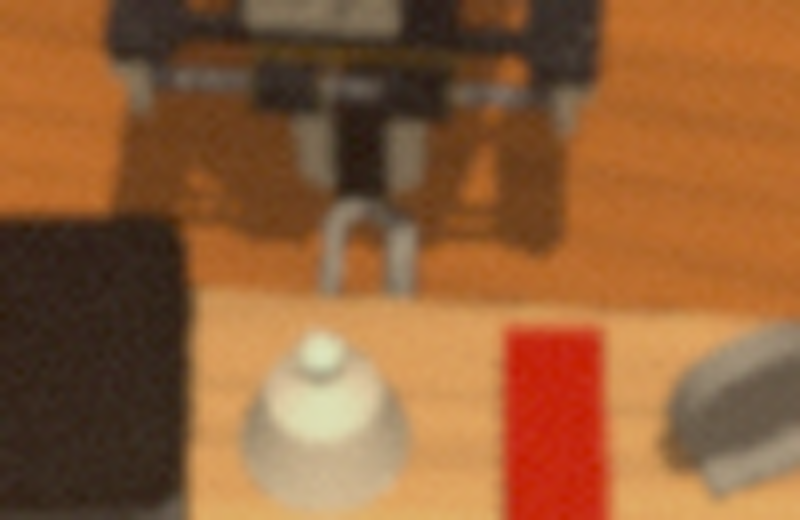

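View pics/w5.png

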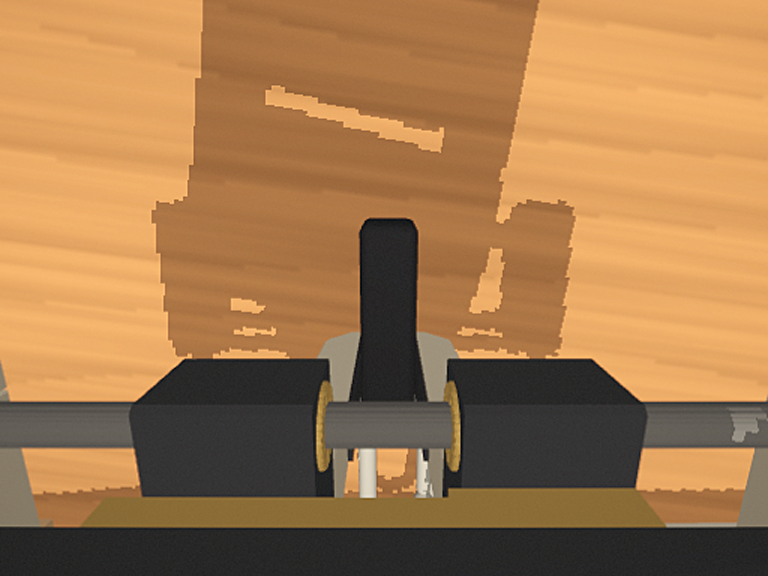

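servo_tool:
  twist:
    - [0, 0, 0]
    - [0, 0, 0]
    - [0, 0, 0]
    - [0, 0, 0]
    - [0, 0, 0]
    - [0, 0, 0]
  dp:
    - [-0.0008, 0.002, 0]
    - [0, 0.002, 0]
    - [0, 0.002, 0]
    - [0, 0.002, 0]
    - [0, 0, 0]
    - [0, 0, 0]
  jaw: [-1, -1, -1, -1, -1, -1]

```text
clock: 8.37
position: [0.571, -0.0211, 0.0314]
tcp_rot: [[-0.99, -0.138, 0.0], [-0.138, 0.99, -0.0], [-0.0, -0.0, -1.0]]
contact_force: [0.4, -2.6, -1.3]
gripper_width: 0.212
```

servo_tool:
  twist:
    - [0, 0, 0]
    - [0, 0, 0]
    - [0, 0, 0]
    - [0, 0, 0]
    - [0, 0, 0]
    - [0, 0, 0]
  dp:
    - [0, 0.002, 0]
    - [0, 0.002, 0]
    - [0, 0.002, 0]
    - [0, 0.002, 0]
    - [0, 0, 0]
    - [0, 0, 0]
  jaw: [-1, -1, -1, -1, -1, -1]

```text
clock: 8.87
position: [0.5699, -0.013, 0.0314]
tcp_rot: [[-0.99, -0.138, 0.0], [-0.138, 0.99, -0.0], [-0.0, -0.0, -1.0]]
contact_force: [-0.2, -3.6, -1.1]
gripper_width: 0.215
```

```bash
python3 - <<'E'
from h import *
import pickle
for i in range(1): togo([.6233,.002,.0325],188)
m,p,d,W=snap("scene"); save("s6.png",p[195:240,220:280],12)
m,p,d,W=snap("top"); 
m0,p0,*_=pickle.load(open("t4.pkl","rb"))
q=np.vstack([p0[135:165,175:335],p[135:165,175:335]]); save("t6.png",q,5)
print(bot.read_state()["contact_force"])
E
```

```text
pos [ 0.5699 -0.013   0.0314] t 8.87 F [-0.22 -3.6  -1.11] w 0.215 dp tool mm [-55.    7.5  -1.1]
twist deg (tool) [-0.01  0.   -0.05]
[ 1.10851133 -2.92778551 -0.33482942]
```

View pics/s6.png

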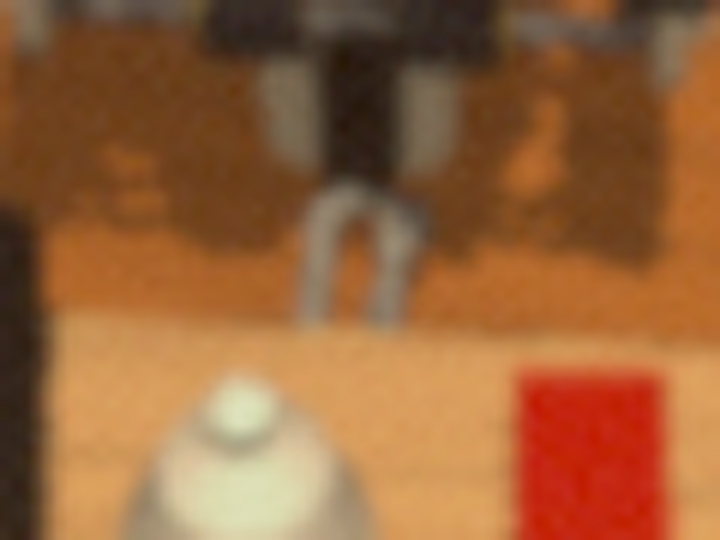

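View pics/t6.png

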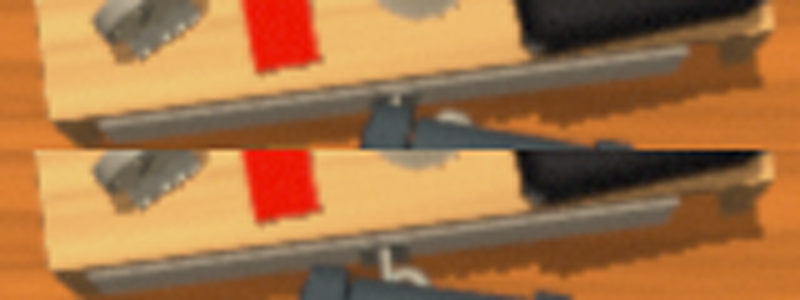

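servo_tool:
  twist:
    - [0, 0, 0]
    - [0, 0, 0]
    - [0, 0, 0]
    - [0, 0, 0]
  dp:
    - [0, 0.0015, 0]
    - [0, 0.0015, 0]
    - [0, 0, 0]
    - [0, 0, 0]
  jaw: [-1, -1, -1, -1]

```text
clock: 9.3
position: [0.5694, -0.01, 0.0313]
tcp_rot: [[-0.99, -0.138, -0.0], [-0.138, 0.99, -0.0], [0.0, 0.0, -1.0]]
contact_force: [0.3, -3.2, -0.6]
gripper_width: 0.212
```

```bash
cat > tr.py <<'E'
from h import *
import pickle
togo([.6233,.002,.0325],188)
fs=[]
m,p,d,W=snap("top"); fs.append(bot.read_state()["contact_force"])
_,p0,*_=pickle.load(open("t4.pkl","rb"))
# tray right end: vertical-ish edge; template match box from p0 around tray right end, and left end
def up(a): return cv2.resize(cv2.cvtColor(a,cv2.COLOR_RGB2GRAY).astype(np.float32),None,fx=10,fy=10,interpolation=cv2.INTER_CUBIC)
for (r0,r1,c0,c1) in((142,151,302,318),(156,164,190,200)):
    T=up(p0[r0:r1,c0:c1]); S=up(p[r0-4:r1+4,c0-16:c1+16])
    c=cv2.matchTemplate(S,T,cv2.TM_CCOEFF_NORMED); _,v,_,l=cv2.minMaxLoc(c); print("shift px",l[0]/10-16,l[1]/10-4,round(v,3))
print("mm/px",1000*np.linalg.norm(ray(m,260,155,.075)-ray(m,261,155,.075)),fs)
m,ps,d,W=snap("scene"); 
import sys
save(sys.argv[1],np.vstack([cv2.resize(p[135:165,175:335],None,fx=4,fy=4),cv2.resize(ps[195:230,220:280],(640,373),interpolation=cv2.INTER_CUBIC)]))
print(bot.read_state()["contact_force"])
E
python3 tr.py x7.png
```

```text
pos [ 0.5694 -0.01    0.0313] t 9.3 F [ 0.25 -3.19 -0.61] w 0.212 dp tool mm [-55.1   4.4  -1.2]
twist deg (tool) [ 0.   -0.01 -0.05]
shift px -1.5 0.20000000000000018 0.965
shift px -0.9000000000000004 0.09999999999999964 0.981
mm/px 2.9403958181238714 [array([-0.02578327, -4.23086812, -0.13912686])]
[-0.09889695 -3.93165123 -1.2698949 ]
```

View pics/x7.png

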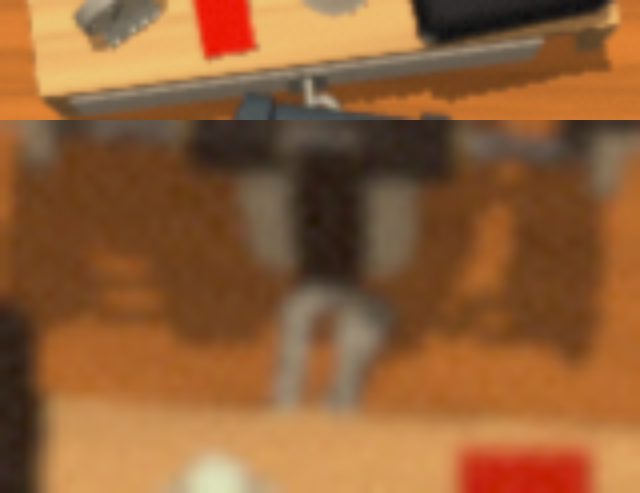

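servo_tool:
  twist:
    - [0, 0, 0]
    - [0, 0, 0]
    - [0, 0, 0]
  dp:
    - [0, 0.0015, 0]
    - [0, 0, 0]
    - [0, 0, 0]
  jaw: [-1, -1, -1]

```text
clock: 9.65
position: [0.5691, -0.0086, 0.0313]
tcp_rot: [[-0.99, -0.138, -0.0], [-0.138, 0.99, 0.0], [0.0, 0.0, -1.0]]
contact_force: [0.2, -4.1, -0.8]
gripper_width: 0.212
```

```bash
python3 tr.py x8.png
```

```text
pos [ 0.5691 -0.0086  0.0313] t 9.65 F [ 0.21 -4.1  -0.85] w 0.212 dp tool mm [-55.1   3.   -1.2]
twist deg (tool) [ 0.   -0.02 -0.05]
shift px -1.5 0.20000000000000018 0.965
shift px -1.0 0.09999999999999964 0.982
mm/px 2.9403958181238714 [array([ 0.27706794, -4.54430214, -0.75057078])]
[ 0.10755936 -4.24666986 -0.63053371]
```

servo_tool:
  twist:
    - [0, 0, 0]
    - [0, 0, 0]
    - [0, 0, 0]
  dp:
    - [0, 0.0015, 0]
    - [0, 0, 0]
    - [0, 0, 0]
  jaw: [-1, -1, -1]

```text
clock: 10.0
position: [0.5689, -0.0071, 0.0313]
tcp_rot: [[-0.99, -0.138, -0.0], [-0.138, 0.99, 0.0], [0.0, 0.0, -1.0]]
contact_force: [0.5, -3.7, -0.6]
gripper_width: 0.211
```

```bash
python3 tr.py x9.png
```

```text
pos [ 0.5689 -0.0071  0.0313] t 10.0 F [ 0.49 -3.69 -0.6 ] w 0.211 dp tool mm [-55.1   1.5  -1.2]
twist deg (tool) [ 0.   -0.01 -0.05]
shift px -1.5 0.20000000000000018 0.963
shift px -1.0 0.09999999999999964 0.983
mm/px 2.9403958181238714 [array([-1.05107549, -4.04008855, -1.36786846])]
[-0.59646586 -4.94830266 -0.9795019 ]
```

View pics/x9.png

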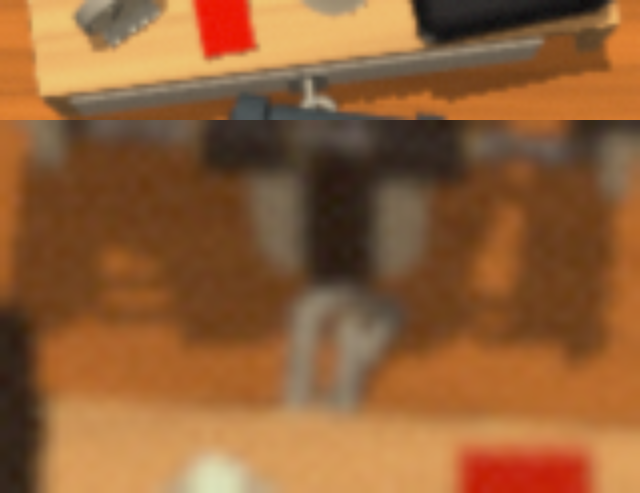

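servo_tool:
  twist:
    - [0, 0, 0]
    - [0, 0, 0]
    - [0, 0, 0]
  dp:
    - [0, 0.0015, 0]
    - [0, 0, 0]
    - [0, 0, 0]
  jaw: [-1, -1, -1]

```text
clock: 10.35
position: [0.5687, -0.0057, 0.0313]
tcp_rot: [[-0.99, -0.138, -0.0], [-0.138, 0.99, -0.0], [0.0, -0.0, -1.0]]
contact_force: [-0.4, -5.7, -0.8]
gripper_width: 0.209
```

```bash
python3 tr.py x10.png
```

```text
pos [ 0.5687 -0.0057  0.0313] t 10.35 F [-0.38 -5.72 -0.8 ] w 0.209 dp tool mm [-55.1   0.1  -1.2]
twist deg (tool) [-0.01 -0.01 -0.06]
shift px -1.5 0.20000000000000018 0.963
shift px -1.0 0.09999999999999964 0.981
mm/px 2.9403958181238714 [array([-0.98200129, -5.63479733, -1.23720233])]
[-0.93279171 -5.65377292 -0.71605395]
```

servo_tool:
  twist:
    - [0, 0, 0]
    - [0, 0, 0]
    - [0, 0, 0]
    - [0, 0, 0]
    - [0, 0, 0]
    - [0, 0, 0]
    - [0, 0, 0]
  dp:
    - [0.003, 0, 0]
    - [0.003, 0, 0]
    - [0.003, 0, 0]
    - [0.003, 0, 0]
    - [0.003, 0, 0]
    - [0, 0, 0]
    - [0, 0, 0]
  jaw: [-1, -1, -1, -1, -1, -1, -1]

```text
clock: 11.03
position: [0.5538, -0.0074, 0.0313]
tcp_rot: [[-0.99, -0.138, -0.0], [-0.138, 0.99, 0.0], [0.0, 0.0, -1.0]]
contact_force: [0.8, 0.5, -1.2]
gripper_width: 0.212
```

```bash
python3 tr.py x11.png
```

```text
pos [ 0.5538 -0.0074  0.0313] t 11.03 F [ 0.76  0.54 -1.21] w 0.212 dp tool mm [-70.2  -0.3  -1.2]
twist deg (tool) [ 0.02 -0.01 -0.05]
shift px -1.5 0.20000000000000018 0.962
shift px -1.0 0.09999999999999964 0.98
mm/px 2.9403958181238714 [array([ 0.00925473, -0.49459721, -1.156889  ])]
[ 0.51541865 -0.52402492 -2.2183067 ]
```

View pics/x11.png

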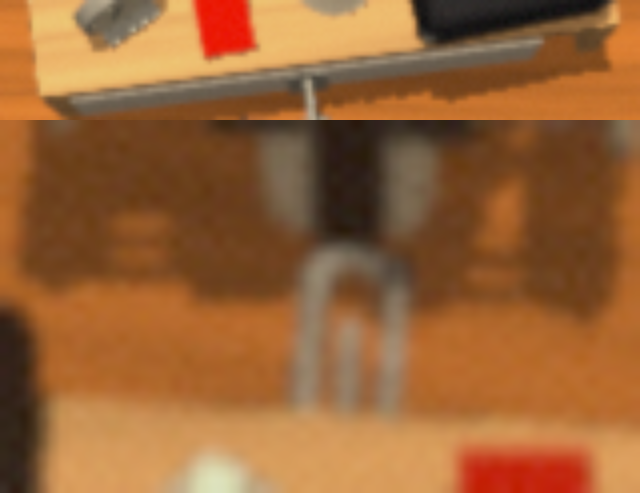

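servo_tool:
  twist:
    - [0, 0, 0]
    - [0, 0, 0]
    - [0, 0, 0]
    - [0, 0, 0]
    - [0, 0, 0]
    - [0, 0, 0]
    - [0, 0, 0]
    - [0, 0, 0]
    - [0, 0, 0]
    - [0, 0, 0]
    - [0, 0, 0]
    - [0, 0, 0]
    - [0, 0, 0]
    - [0, 0, 0]
    - [0, 0, 0]
    - [0, 0, 0]
  dp:
    - [0.003, 0, 0]
    - [0.003, 0, 0]
    - [0.003, 0, 0]
    - [0.002, 0, 0]
    - [0.001, 0, 0]
    - [0.001, 0, 0]
    - [0.001, 0, 0]
    - [0.001, 0, 0]
    - [0.001, 0, 0]
    - [0.001, 0, 0]
    - [0.001, 0, 0]
    - [0.001, 0, 0]
    - [0.001, 0, 0]
    - [0.001, 0, 0]
    - [0.001, 0, 0]
    - [0.001, 0, 0]
  jaw: [-1, -1, -1, -1, -1, -1, -1, -1, -1, -1, -1, -1, -1, -1, -1, -1]

```text
clock: 12.47
position: [0.5312, -0.0109, 0.0314]
tcp_rot: [[-0.99, -0.138, 0.0], [-0.138, 0.99, -0.0], [-0.0, -0.0, -1.0]]
contact_force: [2.0, 0.2, -2.1]
gripper_width: 0.21
```

```bash
python3 tr.py x12.png
```

```text
pos [ 0.5312 -0.0109  0.0314] t 12.47 F [ 2.04  0.16 -2.06] w 0.21 dp tool mm [-93.    0.1  -1.1]
twist deg (tool) [-0.    0.01 -0.06]
shift px -1.0999999999999996 2.0 0.751
shift px 14.3 3.5999999999999996 0.904
mm/px 2.9403958181238714 [array([ 1.99900243,  0.80273244, -2.42111455])]
[ 2.48130601  0.07027555 -0.82164532]
```

View pics/x12.png

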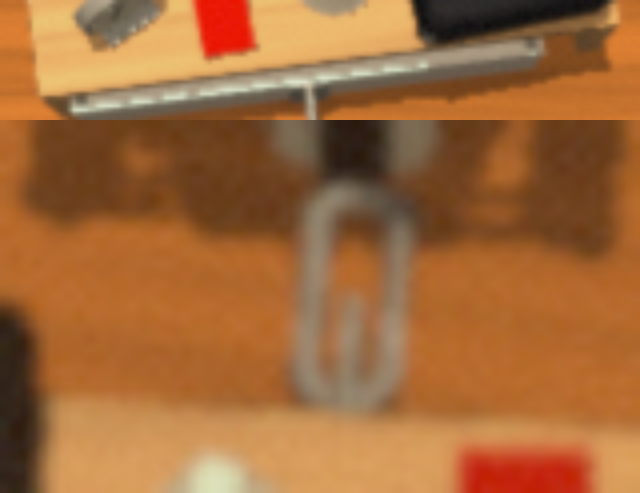

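servo_tool:
  twist:
    - [0, 0, 0]
    - [0, 0, 0]
    - [0, 0, 0]
    - [0, 0, 0]
    - [0, 0, 0]
    - [0, 0, 0]
    - [0, 0, 0]
    - [0, 0, 0]
    - [0, 0, 0]
    - [0, 0, 0]
    - [0, 0, 0]
    - [0, 0, 0]
    - [0, 0, 0]
    - [0, 0, 0]
    - [0, 0, 0]
    - [0, 0, 0]
    - [0, 0, 0]
    - [0, 0, 0]
    - [0, 0, 0]
    - [0, 0, 0]
  dp:
    - [0.001, 0, 0]
    - [0.002, 0, 0]
    - [0.002, 0, 0]
    - [0.002, 0, 0]
    - [0.002, 0, 0]
    - [0.002, 0, 0]
    - [0.002, 0, 0]
    - [0.002, 0, 0]
    - [0.002, 0, 0]
    - [0.002, 0, 0]
    - [0.002, 0, 0]
    - [0.002, 0, 0]
    - [0.002, 0, 0]
    - [0.002, 0, 0]
    - [0.002, 0, 0]
    - [0.002, 0, 0]
    - [0.002, 0, 0]
    - [0.002, 0, 0]
    - [0.002, 0, 0]
    - [0.001, 0, 0]
  jaw: [-1, -1, -1, -1, -1, -1, -1, -1, -1, -1, -1, -1, -1, -1, -1, -1, -1, -1, -1, -1]

```text
clock: 14.23
position: [0.4933, -0.0162, 0.0313]
tcp_rot: [[-0.99, -0.138, -0.0], [-0.138, 0.99, -0.0], [0.0, 0.0, -1.0]]
contact_force: [2.4, 0.6, -1.2]
gripper_width: 0.208
```

servo_tool:
  twist:
    - [0, 0, 0]
    - [0, 0, 0]
    - [0, 0, 0]
    - [0, 0, 0]
    - [0, 0, 0]
    - [0, 0, 0]
    - [0, 0, 0]
    - [0, 0, 0]
    - [0, 0, 0]
    - [0, 0, 0]
    - [0, 0, 0]
    - [0, 0, 0]
    - [0, 0, 0]
    - [0, 0, 0]
    - [0, 0, 0]
    - [0, 0, 0]
    - [0, 0, 0]
    - [0, 0, 0]
    - [0, 0, 0]
    - [0, 0, 0]
  dp:
    - [0.001, 0, 0]
    - [0.002, 0, 0]
    - [0.003, 0, 0]
    - [0.003, 0, 0]
    - [0.003, 0, 0]
    - [0.003, 0, 0]
    - [0.003, 0, 0]
    - [0.003, 0, 0]
    - [0.003, 0, 0]
    - [0.003, 0, 0]
    - [0.003, 0, 0]
    - [0.003, 0, 0]
    - [0.003, 0, 0]
    - [0.003, 0, 0]
    - [0.003, 0, 0]
    - [0.003, 0, 0]
    - [0.003, 0, 0]
    - [0.002, 0, 0]
    - [0.001, 0, 0]
    - [0, 0, 0]
  jaw: [-1, -1, -1, -1, -1, -1, -1, -1, -1, -1, -1, -1, -1, -1, -1, -1, -1, -1, -1, -1]

```text
clock: 15.9
position: [0.4427, -0.0232, 0.0313]
tcp_rot: [[-0.99, -0.138, -0.001], [-0.138, 0.99, 0.0], [0.0, 0.0, -1.0]]
contact_force: [0.7, -0.4, -0.7]
gripper_width: 0.213
```

```bash
python3 - <<'E'
from h import *
togo([.6233,.002,.0325],188)
m,p,d,W=snap("top"); save("t13.png",p[100:260,160:340],4)
m,p,d,W=snap("scene"); save("s13.png",p[150:250,190:310],6)
E
```

```text
pos [ 0.4427 -0.0232  0.0313] t 15.9 F [ 0.67 -0.39 -0.65] w 0.213 dp tool mm [-182.4    0.    -1.3]
twist deg (tool) [ 0.01 -0.03 -0.06]
```

View pics/t13.png

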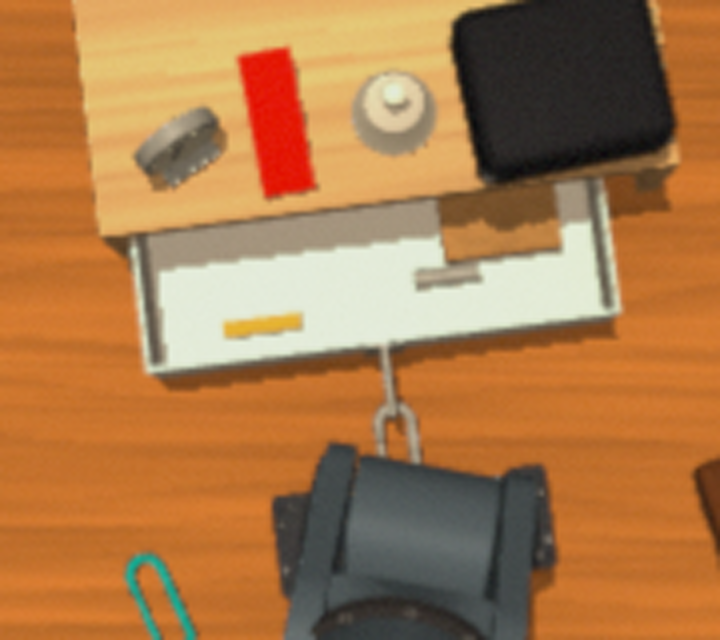

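View pics/s13.png

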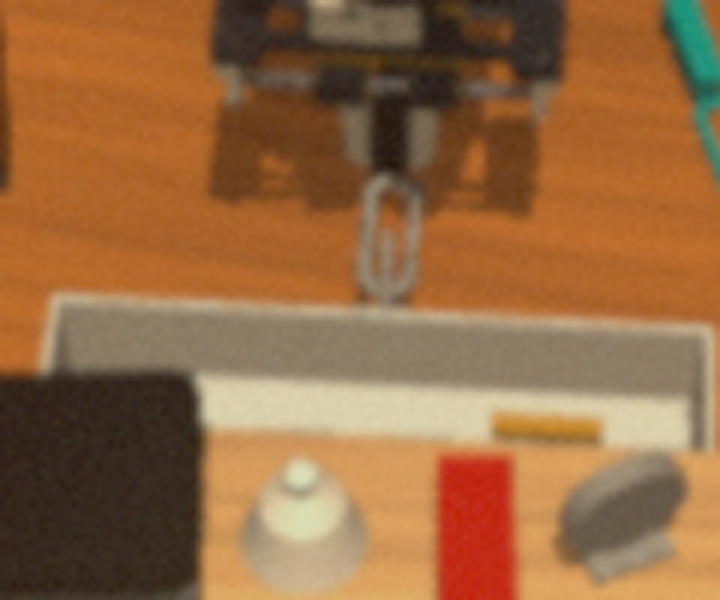

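servo_tool:
  twist:
    - [0, 0, 0]
    - [0, 0, 0]
    - [0, 0, 0]
    - [0, 0, 0]
    - [0, 0, 0]
    - [0, 0, 0]
    - [0, 0, 0]
  dp:
    - [-0.0015, 0, 0]
    - [0, 0, 0.002]
    - [0, 0, 0.003]
    - [0, 0, 0.003]
    - [0, 0, 0.002]
    - [0, 0, 0]
    - [0, 0, 0]
  jaw: [-1, -1, -1, -1, -1, -1, -1]

```text
clock: 16.58
position: [0.4444, -0.023, 0.0211]
tcp_rot: [[-0.99, -0.138, -0.001], [-0.138, 0.99, 0.0], [0.001, 0.0, -1.0]]
contact_force: [-0.4, 0.7, -2.0]
gripper_width: 0.21
```

servo_tool:
  twist:
    - [0, 0, 0]
    - [0, 0, 0]
    - [0, 0, 0]
    - [0, 0, 0]
    - [0, 0, 0]
    - [0, 0, 0]
    - [0, 0, 0]
    - [0, 0, 0]
  dp:
    - [0, 0, 0]
    - [0, 0, 0]
    - [0, 0, 0]
    - [0, 0, 0]
    - [0, 0, 0]
    - [0, 0, 0]
    - [0, 0, 0]
    - [0, 0, 0]
  jaw: [-0.5, -0.4, -0.3, -0.2, -0.1, 0, 0, 0]

```text
clock: 17.25
position: [0.4446, -0.023, 0.0214]
tcp_rot: [[-0.99, -0.138, 0.0], [-0.138, 0.99, -0.0], [-0.0, -0.0, -1.0]]
contact_force: [-0.8, -0.3, 0.1]
gripper_width: 0.497
```

servo_tool:
  twist:
    - [0, 0, 0]
    - [0, 0, 0]
    - [0, 0, 0]
    - [0, 0, 0]
    - [0, 0, 0]
    - [0, 0, 0]
    - [0, 0, 0]
    - [0, 0, 0]
    - [0, 0, 0]
    - [0, 0, 0]
    - [0, 0, 0]
    - [0, 0, 0]
    - [0, 0, 0]
    - [0, 0, 0]
    - [0, 0, 0]
  dp:
    - [0, 0, -0.005]
    - [0, 0, -0.01]
    - [0, 0, -0.015]
    - [0, 0, -0.02]
    - [0, 0, -0.025]
    - [0, 0, -0.025]
    - [0.01, 0, -0.025]
    - [0.02, 0, -0.025]
    - [0.02, 0, -0.025]
    - [0.02, 0, -0.01]
    - [0.02, 0, 0]
    - [0.02, 0, 0]
    - [0, 0, 0]
    - [0, 0, 0]
    - [0, 0, 0]
  jaw: [0, 0, 0, 0, 0, 0, 0, 0, 0, 0, 0, 0, 0, 0, 0]

```text
clock: 18.5
position: [0.3362, -0.0382, 0.2069]
tcp_rot: [[-0.99, -0.138, 0.001], [-0.138, 0.99, -0.0], [-0.001, -0.0, -1.0]]
contact_force: [0.1, -0.3, -0.4]
gripper_width: 0.504
```

```bash
python3 - <<'E'
from h import *
togo([.6233,.002,.0325],188)
m,p,d,W=snap("top"); save("t14.png",p[100:260,160:340],4)
m,p,d,W=snap("scene"); save("s14.png",p[150:250,190:310],6)
E
```

```text
pos [ 0.3362 -0.0382  0.2069] t 18.5 F [ 0.05 -0.27 -0.37] w 0.504 dp tool mm [-289.7    0.3  174.8]
twist deg (tool) [-0.03  0.07 -0.07]
```

View pics/t14.png

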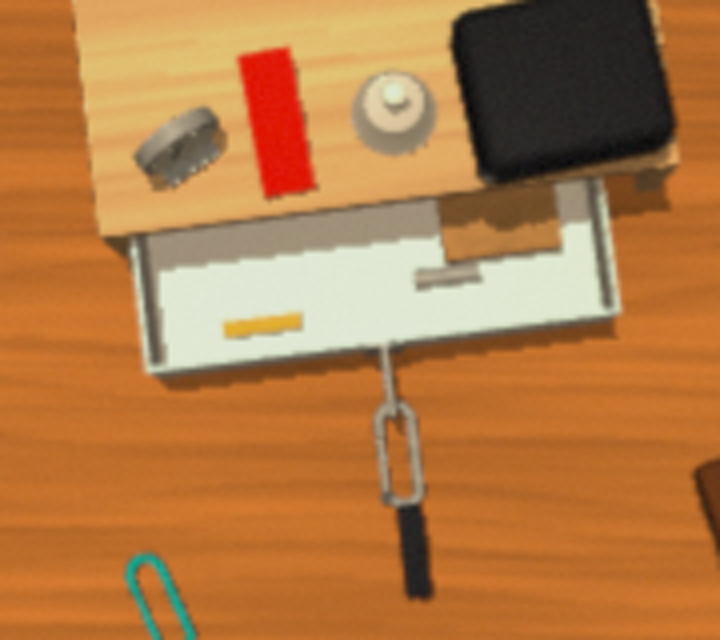

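View pics/s14.png

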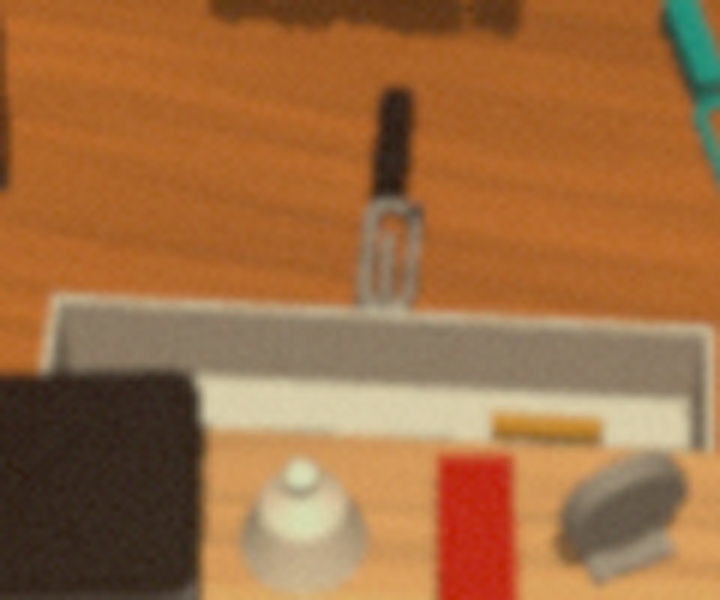

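The pictures show the gate shut, with the bar inside the ring near the bow. The tray is out, the other things are unmoved and the gripper is clear.

```bash
python3 -c "
from h import *
print(bot.sign_off())"
```

```text
the job is handed in; nothing more can be done
None
```

I clipped the black-handled hook onto the eye, drew the tray out about 97 mm, let go and backed the arm away. The job was handed in at about 18.6 s.

- **Clipping on:** I pressed the gate against the eye's bar until the tray met its sideways stop and the gate gave. I then drew the bar back toward the bow. The sideways force fell to about zero and the picture showed the gate straight and shut.
- **Forces:** the highest reading on the eye was about 5.7 N while pressing, and about 2.5 N while drawing. These are samples taken between moves, each noisy by about 0.5 N, so a brief peak during a move would not show.
- **Drawing out:** the 97 mm comes from the hook's travel and where the bar sits in the bow. I did not measure it separately.
- **Final pictures:** the hook is still clipped on with the bar inside the ring. The handle lies toward the robot, the tray is open and the gripper is clear. The other things in these two close-ups look unmoved. I did not take a last full view of the tin and the torch; the arm did not go near the torch.
- **Disagreements:** the camera placed the hook's tip 2–3 mm to one side of where I had calculated it. The two ends of the tray's front gave slightly different sideways shifts, about 3 and 4.5 mm. The force readings settled both.

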